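# Shelve the replica seal: load the display tray and slide it home to the catch

## Task

Stand the amber resin seal upright in the round well of the pulled-out display tray and let go of it; then push the tray by its front lip, away from you along its runners, until the hidden spring catch has clicked and holds it home against its rubber buffer. Push gently and stop once it is home, because ramming the tray on into the buffer is not allowed; leave the tray caught with the seal standing in its well, and leave the other things on the shelf alone.

Things in the scene. Friction and masses are not known exactly. Their poses are not given: they have to be found in the camera images.
- frame: fixed grey runner frame on the shelf (all sizes in mm), 315 long (x) x 194 wide (y) x 50 high: base, two side runners, rear wall, open above and at the front (towards the robot). Origin: underside, on the centre line; it reaches from x = -147 to +168. Its +x axis (within 0.25 rad of world x) is the direction in which the tray is pushed home.
- tray: display tray between the runners: grey felt floor 160 x 150 x 6, glass side and rear walls 28 high, aluminium front lip. Origin: centre of the floor's underside, 34 above the shelf; axes as the frame's. It only slides along frame x: starts at frame x = -55 to -30, ends at +75; 0.6 kg, friction 1.2 N. A catch hidden under it, placed differently every time, is met anywhere from frame x = +5 to +43.
- lip (a point): middle of the top edge of the lip's front face, 68 above the shelf. The lip (10 thick, 154 wide) is pushed on this flat upright face, which reaches 48 down and looks to frame -x; the space before it is free. At the catch the push rises to 8 to 11 N within some 10 mm, then the tray snaps about 5 mm ahead; pushed on, 12 to 20 N means that it is home; let go, it settles on the catch.
- well (a point): centre of the tray floor's top inside the round well: a fixed aluminium ring in the tray, 50 inner and 62 outer diameter, 8 high. 40 above the shelf, 95 behind the lip's front face.
- seal: amber resin replica seal, 66 high, 70 g, standing loose on the shelf: round base 38 diameter and 14 high, waist 16 diameter at height 34, above it a round grip knob 26 diameter from height 44 to 60. Origin: centre of its underside, z up.
- buffer (a joint): squeeze in m of the hidden rubber buffer behind the catch: 0 until the tray has passed the catch, about 0.002 to 0.005 when it is caught and left alone, more while it is pushed on (2.5 N per mm); above 0.009 (about 22 N) the tray has been rammed.
- tweezer_block: nickel block 60 x 44 x 32 with two pairs of tweezers standing in it, 85 high overall; stays where it is. Origin: centre of its underside.
- crucible: white porcelain crucible, 48 across the rim, 40 high; stays where it is. Origin: centre of its underside.
- pot: squat blue ceramic matrix pot, 74 mm across its belly, 45 high, open on top; stays where it is. Origin: centre of its underside.
There are look-alikes about, which are no part of the job. Of the things like the seal, leave any that is blue or red; of the rest the larger one is meant.

How it is judged (in metres and radians):
On the way, in this order (a step that is already met when the one before it is completed fails the run):
1. the seal stands released in the well while the tray is still out (horizontal distance between seal and well below 0.009 m and z of seal in the frame of well between -0.004 and 0.004 m and angle between seal's own z axis and vertical below 0.1 rad and contact force between the fingers and seal below 0.1 N and value of joint buffer below 0.0005 m), for 0.2 s.
2. the tray is pushed past the catch onto its buffer (value of joint buffer above 0.001 m), for 0.2 s.
At the end, for the whole second after the job is handed in: The tray is at rest, held by the catch against its buffer (buffer squeezed 1 to 6.5 mm with nobody pushing), and the seal stands at rest in the well: within 9 mm of the well's centre, base within 4 mm of the tray floor, tilted less than 0.1 rad (value of joint buffer between 0.001 and 0.0065 m and horizontal distance between seal and well below 0.009 m and z of seal in the frame of well between -0.004 and 0.004 m and angle between seal's own z axis and vertical below 0.1 rad and linear speed of tray below 0.01 m/s and linear speed of seal below 0.02 m/s); the robot touches nothing.
It fails at once if the tray is rammed: buffer squeezed more than 9 mm (about 22 N) (value of joint buffer above 0.009 m).
It fails at once if the seal is tipped over (angle between seal's own z axis and vertical above 0.7 rad).
It fails at once if the tweezer block is shifted more than 20 mm or tipped (distance of tweezer_block from where it was at the start of the episode above 0.02 m or angle between tweezer_block's own z axis and vertical above 0.3 rad).
It fails at once if the crucible is shifted more than 20 mm or tipped (distance of crucible from where it was at the start of the episode above 0.02 m or angle between crucible's own z axis and vertical above 0.3 rad).
It fails at once if the blue pot is shifted more than 20 mm or tipped (distance of pot from where it was at the start of the episode above 0.02 m or angle between pot's own z axis and vertical above 0.3 rad).
It also fails if it takes over 51 s, if anything falls off the work surface, if the arm or the gripper's body presses on something with over 40 N, if the wrist force passes 120 N, or if a joint passes its speed limit or range.

## Robot

A 6-joint arm with a two-finger parallel gripper is mounted at the origin on the work surface. World frame = base frame: x ahead of the robot, y to its left, z up, the work surface at z = 0. Lengths are in m, angles in degrees, forces in N, time in s.
With the tool pointing down it reaches from about 0.375 to 0.75 m from the base axis. Payload 9 kg.
Tool frame: the origin (TCP) lies where the fingers leave the gripper's body, on its centre line; the fingertips stand 73 mm ahead of it and the grasp point (between the pads) lies 54 mm ahead of it (robot.tip_reach is the distance from the TCP to the fingertips, in m); z points along the fingers, y is the line along which they close (so a half turn about z gives the same grasp; the last joint's range is limited). The gripper opens to 85 mm and grips with 20 to 120 N. Pads are 22 mm wide; open, the fingers measure 114 mm over their backs; the gripper's body (76 mm by 85 mm) begins 54 mm behind the grasp point. The pads swing forward as they close: fully open they stand 13 mm farther back than shut.
Start: joints at [56.797, 5.964, 5.575, 89.605, 0, 77.527], TCP at [0.212, 0.561, 0.304] pointing down, gripper open.
Joint ranges: [-171.21, 171.21], [-48.23, 106.86], [-62.78, 66.21], [-105.2, 120.99], [-86.42, 89.51], [-180, 180]. Speed limits (degrees/s): [127.2, 127.2, 147.25, 180, 180, 180].

## Interface

Orientations are given as [roll, pitch, yaw] about the fixed x, y, z axes, in that order (R = Rz(yaw) Ry(pitch) Rx(roll)).
In Python, from plant import robot gives the robot as it stands. Calls block until the motion is done:
- robot.move_pose(position, orientation): joint-space move of the TCP to a pose.
- robot.line_to(position, vel=0.15, rotation=None, guard=None): straight line of the TCP; rotation=None keeps the orientation; vel is the mean speed in m/s. With guard (N) it stops when the force on the tool has changed by that much, and returns True; else False.
- robot.goto_joints(angles): joint-space move.
- robot.set_gripper(opening): finger opening in m; the grip force is fixed at half the most; returns when the fingers have stopped.
- robot.pause(seconds).
- robot.ik(position, orientation): joint angles nearest the present ones, or None.
- robot.observe(): the state.
- robot.grab_frame(name): name is "scene" or "side" or "wrist"; returns the picture (480x640x3 uint8, blue, green, red); there is no depth.
- robot.get_calibration(name): a dict with "vertical_fov" (degrees; the focal length in pixels is half the picture's height over the tangent of half this angle, whatever the lens; pixels are square), "cx", "cy" (the principal point, pixels), "k1" (the pictures are not rectified: a ray, as slopes to the right and down, at radius r is drawn at 1 + k1 r^2 times it, then the intrinsics apply), "rvec" (rotation vector, rad) and "tvec" (3), from world to camera coordinates, as OpenCV has them. Camera axes: x right, y down, z forward; pixel columns grow to the right and rows downward; lengths in m; the calibration is good to about 2 mm. A picture is of the moment at which its call begins: read the wrist's pose just before it. get_calibration takes no time and is no camera call; for the wrist camera it gives the pose at the moment of the call.
A pose or a line that the arm cannot do raises robot.IKError and nothing moves.
- robot.job_done(): hands the job in; it is judged then, once.
The state is a dict: "time": time; "q": joint angles; "qvel": joint speeds; "joint_torque": joint torques, N m; "tool_pos": TCP position; "tcp_rot": TCP orientation; "ft_force": force on the tool from outside, world axes, zero at the start; "torque": the same for the moment, N m; "gripper_width": finger opening in m; "gripper_force": force on a finger pad.
Only numpy, scipy, OpenCV 4.12 (cv2) and the standard library are available. Lean on these libraries where they do the work, as an engineer would, in place of code of your own. Each camera call takes 0.05 s, during which the arm holds its last target. There are 200 camera calls.

## Working session

There is one attempt and no reset: what is moved stays moved. The work goes in short steps, each a Python script; the robot and the scene stay as the last script left them, time stands still between calls to the robot, and variables do not carry over. Pictures are saved under pics/ and viewed, at most 10 in all, crops included, and the job is handed in when it is done.

```bash
mkdir -p pics; cat > h.py <<'E'
import numpy as np, cv2
from plant import robot
def ray(cal,uv):
    f=240/np.tan(np.radians(cal["vertical_fov"])/2)
    d=np.array([(uv[0]-cal["cx"])/f,(uv[1]-cal["cy"])/f]); s=d.copy()
    for _ in range(30): s=d/(1+cal["k1"]*(s@s))
    R=cv2.Rodrigues(np.array(cal["rvec"],float))[0]; t=np.array(cal["tvec"],float).ravel()
    v=R.T@np.array([s[0],s[1],1.]); return -R.T@t, v/np.linalg.norm(v)
def plane(cal,uv,z):
    o,v=ray(cal,uv); return o+v*(z-o[2])/v[2]
def tri(rs):
    A=sum(np.eye(3)-np.outer(v,v) for o,v in rs); b=sum((np.eye(3)-np.outer(v,v))@o for o,v in rs)
    return np.linalg.solve(A,b)
def proj(cal,p):
    f=240/np.tan(np.radians(cal["vertical_fov"])/2)
    R=cv2.Rodrigues(np.array(cal["rvec"],float))[0]; c=R@np.asarray(p)+np.array(cal["tvec"],float).ravel()
    s=c[:2]/c[2]; s=s*(1+cal["k1"]*(s@s)); return s*f+[cal["cx"],cal["cy"]]
E
python3 - <<'E'
from h import *
for n in ("scene","side"):
    im=robot.grab_frame(n); cv2.imwrite(f"pics/{n}.png",im); c=robot.get_calibration(n); print(n,c, ray(c,(320,240)))
E
```

```text
scene {'vertical_fov': 47.15185706086509, 'cx': 320.41129715679455, 'cy': 237.19935452096794, 'k1': 0.043731406184363546, 'rvec': array([ 0.92719357,  2.35189498, -1.17145647]), 'tvec': array([ 0.41049147, -0.16865751,  1.61654823])} (array([1.27679519, 0.71568549, 0.81716895]), array([-0.56214332, -0.57010146, -0.59914874]))
side {'vertical_fov': 49.704199129189725, 'cx': 310.7478687441196, 'cy': 234.8747530278563, 'k1': -0.11436667225516566, 'rvec': array([ 2.08729941, -0.39360825,  0.18688406]), 'tvec': array([-0.53842883,  0.16615996,  0.95062752])} (array([ 0.26413694, -0.87336599,  0.6234348 ]), array([ 0.3023739 ,  0.79262053, -0.52945512]))
```

View pics/scene.png

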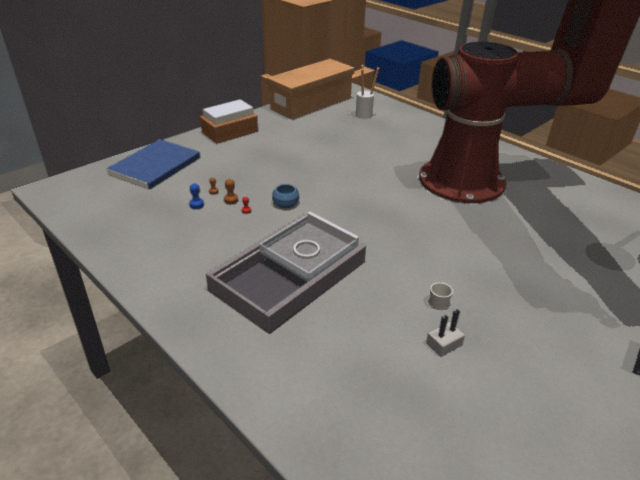

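View pics/side.png

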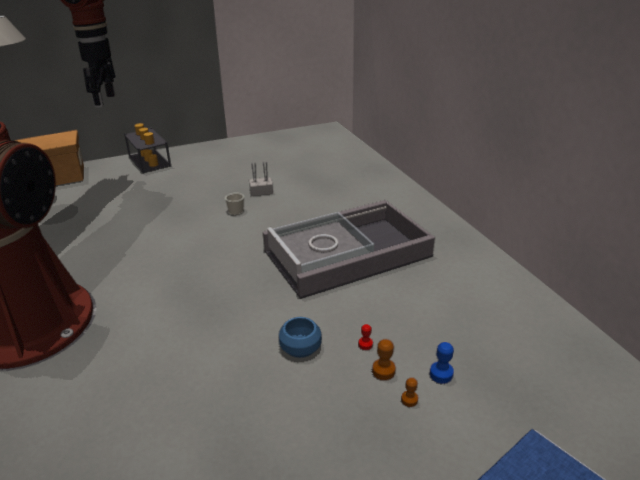

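Scene: candidates are large amber (231,190), small amber (213,185), blue (196,195) and red (246,205). In the side view they are at (384,357), (410,390), (444,361) and (366,336). The large amber one fits, being neither blue nor red and the bigger of the two ambers. The well ring is at scene (307,249) and side (323,243). The pot, crucible and tweezer block are clear of it.

```bash
python3 - <<'E'
from h import *
S={n:(cv2.imread(f"pics/{n}.png"),robot.get_calibration(n)) for n in("scene","side")}
am={}
for n,(im,c) in S.items():
    h=cv2.cvtColor(im,cv2.COLOR_BGR2HSV)
    box={"scene":(180,165,260,220),"side":(340,310,470,420)}[n]
    for col,lo,hi in(("amber",(6,150,60),(20,255,255)),("blue",(105,170,60),(125,255,255)),("red",(0,200,60),(4,255,255))):
        m=cv2.inRange(h,lo,hi); k=np.zeros_like(m); k[box[1]:box[3],box[0]:box[2]]=m[box[1]:box[3],box[0]:box[2]]
        N,_,st,ce=cv2.connectedComponentsWithStats(k)
        for i in range(1,N):
            if st[i][4]>25:
                print(n,col,st[i],ce[i].round(1)); x,y,w,hh,_=st[i]
                if col=="amber": am.setdefault(n,[]).append((st[i][4],(x,y,w,hh)))
    # ring: bright pixels near
    u,v={"scene":(307,249),"side":(323,243)}[n]
    r=20; g=cv2.cvtColor(im,cv2.COLOR_BGR2GRAY)[v-r:v+r,u-r:u+r]
    m=(g>cv2.threshold(g,0,255,cv2.THRESH_OTSU)[0]).astype(np.uint8)
    N,l,st,ce=cv2.connectedComponentsWithStats(m); 
    for i in range(1,N):
        if st[i][4]>20: print(n,"ring",st[i],ce[i]+[u-r,v-r], plane(c,(st[i][0]+st[i][2]/2-.5+u-r,st[i][1]+st[i][3]/2-.5+v-r),.046).round(4))
b={n:max(v)[1] for n,v in am.items()}
top=tri([ray(S[n][1],(b[n][0]+b[n][2]/2-.5,b[n][1]+b[n][2]*.33)) for n in b]); print("seal knob ~",top.round(4))
for n in b: print(n,"base",plane(S[n][1],(b[n][0]+b[n][2]/2-.5,b[n][1]+b[n][3]-b[n][2]*.35),.007).round(4))
print("lip/tray corners scene z.068 (front: 310,216 | 358,241):",*(plane(S["scene"][1],p,.068).round(3) for p in((310,216),(358,241))))
print("side lip ends:",*(plane(S["side"][1],p,.068).round(3) for p in((266,231),(298,275))))
print("pot",plane(S["side"][1],(300,338),.022).round(3),"red",plane(S["side"][1],(366,345),.005).round(3),"small",plane(S["side"][1],(410,398),.005).round(3),"blue",plane(S["side"][1],(442,373),.007).round(3))
print("cruc",plane(S["side"][1],(235,205),.02).round(3),"block",plane(S["side"][1],(261,187),.016).round(3))
a=cv2.resize(S["scene"][0][165:225,180:260],(400,300),interpolation=2); d=cv2.resize(S["side"][0][320:410,340:460],(400,300),interpolation=2)
cv2.imwrite("pics/crop.png",np.hstack([a,d]))
E
```

```text
scene amber [210 178   7  16  60] [212.7 186.4]
scene amber [225 180  12  23 169] [230.  192.6]
scene blue [191 185   7  10  54] [194.2 188.9]
scene blue [190 196  13  12  97] [196.  202.5]
scene ring [  6  10  27  17 151] [305.98013245 247.12582781] [ 0.5957 -0.0202  0.046 ]
scene ring [ 0 30 16 10 27] [294.51851852 263.92592593] [0.655  0.0069 0.046 ]
scene ring [26 30 14 10 27] [319.96296296 263.96296296] [0.614 0.044 0.046]
side amber [378 340  15  19 220] [385.4 348.2]
side amber [373 359  22  18 297] [383.6 367.4]
side amber [402 378  16  26 276] [410.2 392. ]
side blue [431 342  22  41 614] [442.7 363.9]
side red [359 325  13  24 210] [365.3 337.7]
side ring [   0    0   40   40 1171] [322.36037575 242.52092229] [ 0.5951 -0.0201  0.046 ]
seal knob ~ [ 0.5529 -0.374   0.0374]
scene base [ 0.5686 -0.3524  0.007 ]
side base [ 0.5669 -0.3556  0.007 ]
lip/tray corners scene z.068 (front: 310,216 | 358,241): [ 0.525 -0.083  0.068] [0.512 0.063 0.068]
side lip ends: [0.49  0.035 0.068] [ 0.5   -0.139  0.068]
pot [ 0.462 -0.251  0.022] red [ 0.566 -0.292  0.005] small [ 0.578 -0.423  0.005] blue [ 0.649 -0.399  0.007]
cruc [0.473 0.266 0.02 ] block [0.563 0.346 0.016]
```

View pics/crop.png

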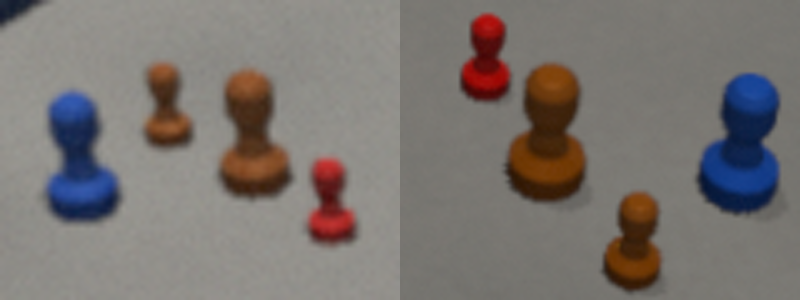

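The crop confirms the large amber seal, at scene (231,190) and side (384,357), about (0.568,-0.354). Next come wrist looks at the tray and the seal, two places each.

```bash
python3 - <<'E'
from h import *
import pickle
o=robot.observe(); print(o["time"],o["tcp_rot"])
yaw=90
a=robot.ik([.56,-.02,.30],[180,0,90]);b=robot.ik([.56,-.02,.30],[180,0,-90]); print(a,b)
yaw=90 if a is not None and (b is None or abs(a[5])<abs(b[5])) else -90
D={"yaw":yaw}
for k,p in (("t1",[.50,-.02,.33]),("t2",[.56,-.05,.33]),("s1",[.545,-.33,.24]),("s2",[.545,-.37,.24])):
    try: robot.move_pose(p,[180,0,yaw])
    except robot.IKError as e: print(k,e); continue
    c=robot.get_calibration("wrist"); im=robot.grab_frame("wrist"); D[k]=(im,c); cv2.imwrite(f"pics/{k}.png",im)
pickle.dump(D,open("d.pkl","wb")); print(robot.observe()["time"],yaw)
cv2.imwrite("pics/w.png",np.vstack([np.hstack([cv2.resize(D[k][0],(400,300)) for k in r if k in D]) for r in (("t1","t2"),("s1","s2"))]))
E
```

```text
0.1 [-1.79936162e+02 -1.42303543e-02  1.59269309e+02]
[-15.41791672  -1.0255462   -2.00803502  89.01751118   0.
  74.58208328] [ -15.41791672   -1.0255462    -2.00803502   89.01751118    0.
 -105.41791672]
4.4083 90
```

View pics/w.png

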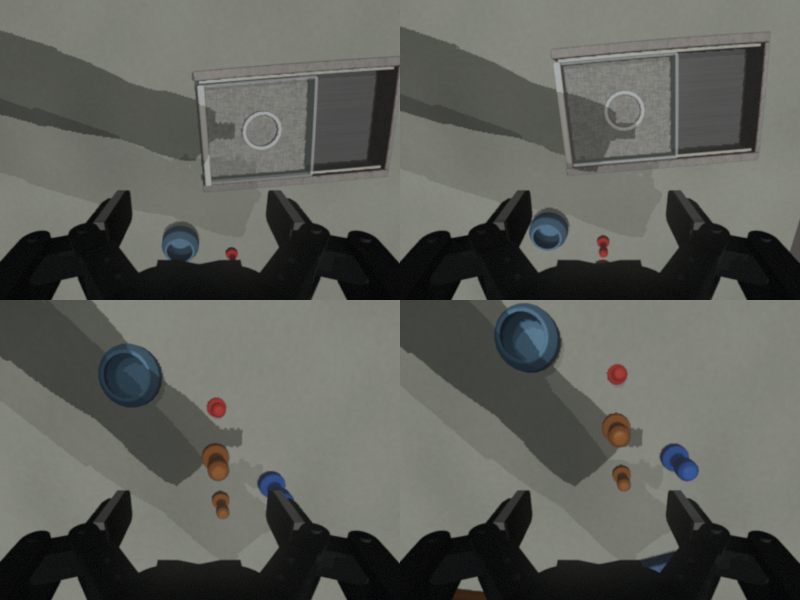

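Top row: tray with the well ring at (262,131) in t1 and (225,110) in t2 (half-panel pixels, scaled 0.625), and the lip at the tray's left end. Bottom row: the large amber seal's knob is at (218,470-300) in s1 and (219,437-300) in s2, with clear space on both sides in x.

```bash
cat > meas.py <<'E'
from h import *
def knob(im,uv):
    h=cv2.cvtColor(im,cv2.COLOR_BGR2HSV); m=cv2.inRange(h,(5,130,40),(20,255,255))
    m=cv2.morphologyEx(m,cv2.MORPH_CLOSE,np.ones((5,5)))
    cs=cv2.findContours(m,0,1)[0]; c=min(cs,key=lambda c:np.linalg.norm(c.reshape(-1,2)-uv,axis=1).min() - cv2.contourArea(c)*.01).reshape(-1,2)
    def circ(p): 
        p=p.astype(float); s=np.linalg.lstsq(np.c_[2*p,np.ones(len(p))],(p**2).sum(1),rcond=None)[0]; return s[:2],np.sqrt(s[2]+s[:2]@s[:2])
    lo=c[c[:,1]>c[:,1].max()-14]; hi=c[c[:,1]<c[:,1].min()+18]
    return circ(lo),circ(hi)
def ring(im,uv,r=45):
    u,v=uv; g=cv2.cvtColor(im,cv2.COLOR_BGR2GRAY)[v-r:v+r,u-r:u+r]
    m=cv2.inRange(cv2.subtract(g,cv2.medianBlur(g,25)),25,255)
    cs=cv2.findContours(m,0,1)[0]; c=max(cs,key=lambda c:np.prod(cv2.boundingRect(c)[2:]))
    e=cv2.fitEllipse(cv2.convexHull(c)); return np.array(e[0])+[u-r,v-r],e[1]
E
python3 - <<'E'
from meas import *
import pickle
D=pickle.load(open("d.pkl","rb"))
K=[]
for k,uv in(("s1",(349,272)),("s2",(350,219))):
    (lo,rl),(hi,rh)=knob(D[k][0],uv); c=D[k][1]; K.append(ray(c,lo)); print(k,lo.round(1),rl,hi.round(1),rh,"knob@.053",plane(c,lo,.053).round(4),"base@.012",plane(c,hi,.012).round(4))
print("knob tri",tri(K).round(4))
K=[]
for k,uv in(("t1",(419,209)),("t2",(360,176))):
    e,d=ring(D[k][0],uv);c=D[k][1];K.append(ray(c,e));print(k,e,d,plane(c,e,.048).round(4))
    g=cv2.cvtColor(D[k][0],cv2.COLOR_BGR2GRAY); L=cv2.createLineSegmentDetector().detect(g)[0][:,0]
    for l in L:
        if np.hypot(l[2]-l[0],l[3]-l[1])>70 and l[1]<320 and l[0]>240:
            p,q=plane(c,l[:2],.068),plane(c,l[2:],.068); w=(q-p)
            print("  ",l.round(0),p[:2].round(3),q[:2].round(3),round(np.degrees(np.arctan2(w[1],w[0]))%90,1))
print("ring tri",tri(K).round(4))
E
```

```text
s1 [348.9 271.9] 15.57053493458927 [344.2 251.6] 20.52207765629029 knob@.053 [ 0.5688 -0.3562  0.053 ] base@.012 [ 0.568 -0.354  0.012]
s2 [350.  216.4] 17.56344509037426 [345.4 203.9] 21.11398354209945 knob@.053 [ 0.5685 -0.3548  0.053 ] base@.012 [ 0.568  -0.3539  0.012 ]
knob tri [ 0.5679 -0.3528  0.0615]
t1 [419.3766098  208.68358231] (58.07680130004883, 62.791011810302734) [ 0.5982 -0.0182  0.048 ]
   [496. 119. 628. 110.] [0.653 0.065] [0.772 0.075] 4.8
   [607. 264. 502. 273.] [ 0.784 -0.068] [ 0.679 -0.077] 5.1
   [502. 278. 607. 268.] [ 0.679 -0.082] [ 0.785 -0.073] 4.9
   [315. 138. 324. 241.] [0.497 0.048] [ 0.506 -0.045] 5.2
   [319. 133. 494. 119.] [0.501 0.052] [0.652 0.065] 5.0
   [504. 127. 496. 278.] [0.661 0.059] [ 0.673 -0.083] 4.9
   [504. 121. 318. 137.] [0.661 0.064] [0.5   0.049] 5.1
   [639. 106. 616. 270.] [0.782 0.08 ] [ 0.795 -0.075] 5.0
   [501. 271. 509. 124.] [ 0.677 -0.075] [0.665 0.061] 5.1
   [628. 105. 329. 128.] [0.772 0.079] [0.51  0.057] 5.0
   [619. 271. 497. 282.] [ 0.799 -0.076] [ 0.675 -0.087] 5.1
   [352. 281. 486. 270.] [ 0.533 -0.085] [ 0.6
[... 911 characters left out ...]
.51  -0.085] 5.1
   [585.  68. 568. 242.] [0.785 0.078] [ 0.798 -0.076] 5.0
   [445. 244. 445.  87.] [ 0.679 -0.078] [0.667 0.06 ] 4.9
   [255. 101. 444.  85.] [0.507 0.048] [0.666 0.062] 5.0
   [438. 248. 277. 262.] [ 0.673 -0.082] [ 0.521 -0.096] 5.2
   [572. 244. 413. 258.] [ 0.802 -0.078] [ 0.65  -0.092] 5.3
   [440.  89. 440. 246.] [0.662 0.058] [ 0.674 -0.08 ] 4.9
   [324. 252. 432. 243.] [ 0.566 -0.086] [ 0.667 -0.077] 5.1
   [337.  83. 529.  68.] [0.576 0.062] [0.737 0.076] 5.0
   [542. 229. 553.  79.] [ 0.77  -0.064] [0.759 0.068] 5.0
   [404. 259. 318. 266.] [ 0.642 -0.092] [ 0.56 -0.1 ] 5.3
   [354.  66. 476.  56.] [0.59  0.076] [0.69  0.084] 4.9
ring tri [ 0.5987 -0.0182  0.0466]
```

Seal at (0.568,-0.354) and well at (0.5985,-0.018), measured height 0.047 for the ring top. Tray axis is 5.0° and the lip face is at about x=0.504. Grasping now.

```bash
python3 - <<'E'
from h import *
R=[180,0,90]
robot.set_gripper(.065)
robot.move_pose([.568,-.354,.19],R)
print(robot.line_to([.568,-.354,.107],vel=.1,guard=8))
robot.set_gripper(.0)
o=robot.observe(); print(o["tool_pos"],o["gripper_width"],o["gripper_force"],o["time"])
robot.line_to([.568,-.354,.25],vel=.12)
o=robot.observe(); print(o["gripper_width"],o["ft_force"],o["gripper_force"])
for n in("wrist","side"): cv2.imwrite(f"pics/g_{n}.png",robot.grab_frame(n))
cv2.imwrite("pics/g.png",np.hstack([cv2.resize(cv2.imread(f"pics/g_{n}.png"),(400,300)) for n in("wrist","side")]))
E
```

```text
False
[ 0.56834998 -0.35428779  0.10773157] 0.02401279422111772 59.185379612463294 6.525
0.02390931268151187 [-0.64324069 -0.64108945 -1.23628294] 58.75311382515065
```

View pics/g.png

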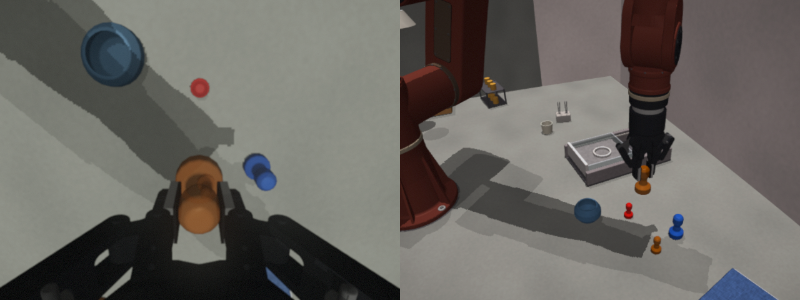

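Wrist and side pictures show the seal held upright between the pads, base at about (195,170) in the left half, with the others untouched. Next I carry it to the well and lower it under guard.

```bash
python3 - <<'E'
from meas import *
R=[180,0,90]
c=robot.get_calibration("wrist"); (lo,_),(hi,rh)=knob(cv2.imread("pics/g_wrist.png"),(318,272))
p0=np.array(robot.observe()["tool_pos"]); b=plane(c,hi,p0[2]-.0947); print("base off",(b-p0)[:2].round(4),rh)
W=np.array([.5985,-.018]); 
off=(b-p0)[:2] if np.linalg.norm((b-p0)[:2])<.006 else np.zeros(2)
t=W-off*0.7
robot.move_pose([*t,.25],R)
robot.line_to([*t,.175],vel=.12)
robot.pause(.2)
print(robot.line_to([*t,.145],vel=.03,guard=2.5))
o=robot.observe(); print(o["tool_pos"],o["ft_force"],o["time"])
cv2.imwrite("pics/p_side.png",robot.grab_frame("side")[190:300,240:400]); cv2.imwrite("pics/p_w.png",robot.grab_frame("wrist"))
cv2.imwrite("pics/p.png",np.hstack([cv2.resize(cv2.imread("pics/p_side.png"),(400,300)),cv2.resize(cv2.imread("pics/p_w.png"),(400,300))]))
E
```

```text
base off [-0.0006  0.0037] 33.38616966867969
True
[ 0.59890777 -0.02047755  0.14767001] [ 1.56517508 -0.03257555  3.67077459] 11.05
```

View pics/p.png

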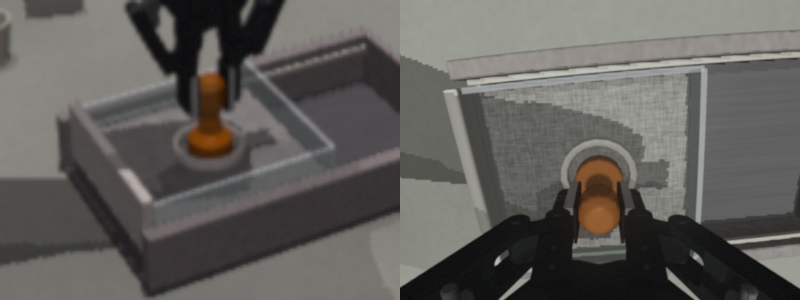

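The seal sits inside the ring (side crop, base at (210,142)) and touched at exactly the +40 mm floor height. Releasing and checking.

```bash
python3 - <<'E'
from meas import *
R=[180,0,90]
robot.set_gripper(.065)
p=robot.observe()["tool_pos"]
robot.line_to([p[0],p[1],.27],vel=.12)
robot.move_pose([p[0]-.02,p[1]-.075,.30],R)
c=robot.get_calibration("wrist"); im=robot.grab_frame("wrist"); cv2.imwrite("pics/r.png",im)
uv=proj(c,[.5985,-.018,.06]); (lo,_),(hi,rh)=knob(im,uv)
print(uv,"base",plane(c,hi,.052).round(4),rh,"knob",plane(c,lo,.093).round(4))
e,d=ring(im,tuple(int(x) for x in proj(c,[.5985,-.018,.048])),60); print("ring",e,d,plane(c,e,.048).round(4))
x,y=map(int,uv); cv2.imwrite("pics/rc.png",cv2.resize(im[max(y-75,0):y+75,x-100:x+100],(800,600)))
print(robot.observe()["time"])
E
```

```text
[343.66657554 124.58281096] base [ 0.5988 -0.0202  0.052 ] 20.61804237977102 knob [ 0.5958 -0.0221  0.093 ]
ring [342.95485687 124.91679382] (71.26748657226562, 74.38201141357422) [ 0.5987 -0.0181  0.048 ]
13.275
```

View pics/rc.png

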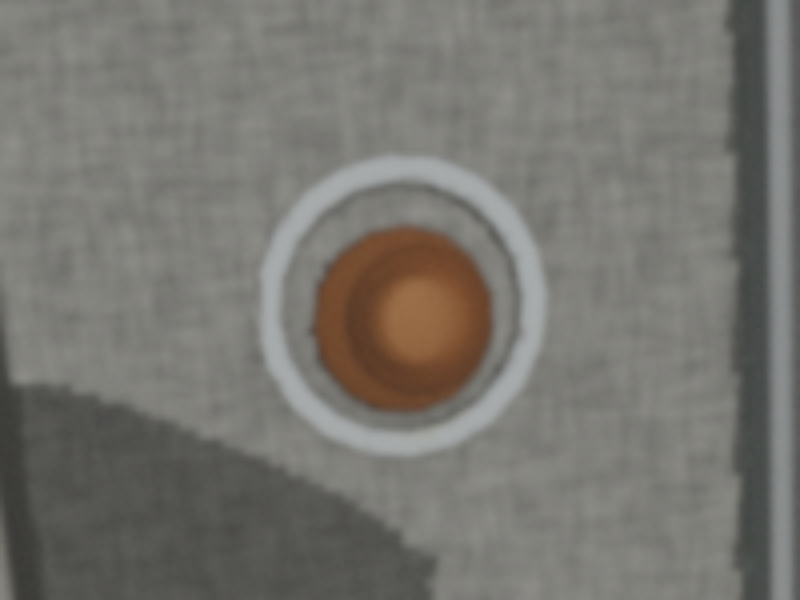

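The seal stands upright in the ring, about 2 mm off centre and released, with clearance all round. Next is the gentle push, with closed fingers on the lip's middle along the 5° axis.

```bash
python3 - <<'E'
from h import *
a=np.radians(5.0); u=np.array([np.cos(a),np.sin(a)]); W=np.array([.5985,-.018]); L=W-.095*u
c=robot.get_calibration("wrist"); o=robot.observe(); print("cam rel",ray(c,(320,240))[0]-o["tool_pos"])
s=L-.030*u; R=[180,0,5]
robot.set_gripper(0)
robot.move_pose([*(s-.01*u),.25],R)
robot.line_to([*s,.108],vel=.15)
robot.pause(.3); f0=np.array(robot.observe()["ft_force"])
g=robot.line_to([*(s+.155*u),.108],vel=.026,guard=14)
o=robot.observe(); print(g,o["time"],"travel",(np.array(o["tool_pos"])[:2]-s)@u,"f",o["ft_force"]-f0, f0)
E
```

```text
cam rel [0.00069364 0.07418574 0.06903913]
True 20.3083 travel 0.10316803035802684 f [-3.74418011 -1.02588907  2.50476849] [-0.22428541 -0.62885266 -0.30057742]
```

```bash
python3 - <<'E'
from h import *
a=np.radians(5.0); u=np.array([np.cos(a),np.sin(a)]); W=np.array([.5985,-.018]); s=W-.125*u
f0=np.array([-.22,-.63,-.30])
d=(np.array(robot.observe()["tool_pos"])[:2]-s)@u
for i in range(14):
    d+=.0008; robot.line_to([*(s+d*u),.108],vel=.01); o=robot.observe()
    f=-(o["ft_force"]-f0)[:2]@u; print(round(d,4),round((np.array(o["tool_pos"])[:2]-s)@u,4),round(f,1),round(o["time"],2))
    if f>13.5: break
E
```

```text
0.104 0.1032 6.2 20.62
0.1048 0.1038 8.2 20.87
0.1056 0.1041 11.1 21.12
0.1064 0.1046 14.0 21.37
```

```bash
python3 - <<'E'
from meas import *
a=np.radians(5.0); u=np.array([np.cos(a),np.sin(a)]); W=np.array([.5985,-.018]); s=W-.125*u; f0=np.array([-.22,-.63,-.30])
def F(): return round(-(robot.observe()["ft_force"]-f0)[:2]@u,1)
robot.pause(.2); print(F())
robot.line_to([*(s+.096*u),.108],vel=.02); robot.pause(.3); print("off",F())
d=.096
while d<.1075:
    d+=.001; robot.line_to([*(s+d*u),.108],vel=.01); f=F(); print(round(d,4),f)
    if f>13.5: break
robot.line_to([*(s+.05*u),.108],vel=.1)
robot.line_to([*(s+.05*u),.27],vel=.15)
q=np.array(W)+.085*u+[-.02,-.075]
robot.move_pose([*q,.30],[180,0,90]); robot.pause(.3)
c=robot.get_calibration("wrist"); im=robot.grab_frame("wrist")
g=W+.085*u; e,dd=ring(im,tuple(int(x) for x in proj(c,[*g,.048])),60); r=plane(c,e,.048)
(lo,_),(hi,rh)=knob(im,proj(c,[*g,.06])); b=plane(c,hi,.052)
print("ring",dd,r.round(4),"moved",(r[:2]-W)@u,"seal off",(b-r)[:2].round(4),robot.observe()["time"])
cv2.imwrite("pics/end.png",im)
E
```

```text
13.9
off -0.2
0.097 0.6
0.098 -0.2
0.099 -0.0
0.1 -0.6
0.101 0.1
0.102 2.4
0.103 4.1
0.104 5.9
0.105 9.5
0.106 13.1
0.107 15.8
ring (70.95938110351562, 74.29381561279297) [ 0.6806 -0.0112  0.048 ] moved 0.08233227183344324 seal off [ 0.0002 -0.002 ] 28.9333
```

View pics/end.png

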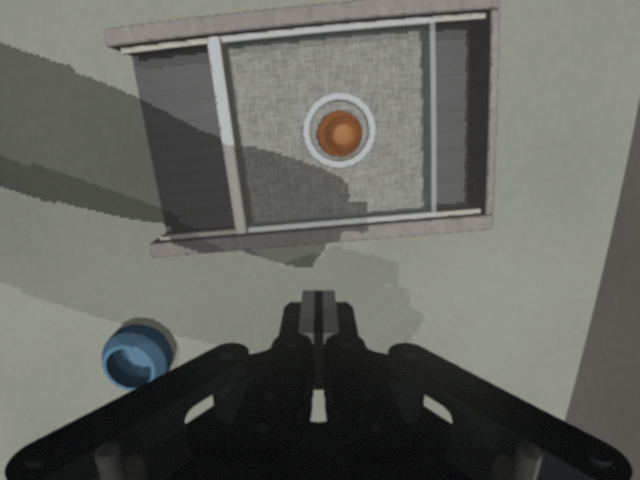

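The tray moved 82 mm and rests at the same place after both pushes. It took 14 and then 15.8 N without snapping on, well above the 8–11 N catch peak, so it is on the buffer. In the last picture the seal stands in the ring at (340,130), the lip is at (225,130), and the arm is clear. Handing in.

```bash
python3 -c "
from plant import robot
print(robot.job_done(), robot.observe()['time'])"
```

```text
the job is handed in; nothing more can be done
the job is handed in; nothing more can be done
```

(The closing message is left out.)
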